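# Nudge the marble slab into the corner of the serving board

### The job

The marble slab lies askew on the serving board and must sit tight in the corner of its two sliding rims before the lazy Susan is turned. Take the wooden tamper by its handle and with its foot nudge the slab gently square against the long rim and on, until the rim gives no more and the slab is lightly pressed home; then nudge it along in the same way against the short rim, so that it ends touching both rims along their edges. Stand the tamper upright on its cork coaster again and let go; never push hard, never touch the slab with the gripper, and leave the other tableware where it is.

Things in the scene. Friction and masses are not known exactly. Their poses are not given: they have to be found in the camera images.
- slab: flat white polished marble slab, 90 mm (its x) by 120 mm (its y) by 10 mm thick, 0.2 to 0.4 kg, loose on the board, up to 0.25 rad out of square; origin: centre of its underside, z up. It slides at 0.5 to 2 N (friction about 0.35) and chips if pushed, or pressed on a rim, with over 15 N; a push of 7 to 10 N, once the rim is on its stop, seats it surely and squares it if a little askew
- board: flat light wooden serving board, fixed on the lazy Susan, 250 mm (x) by 220 mm (y) by 12 mm thick; origin: centre of its underside, z up. Two raised rims on it, near its +x edge (long_rim) and its +y edge (short_rim), make a square corner; the other two sides are open
- long_rim: dark wooden bar along y (-108 to +72 mm), 12 wide, 15 high, axes as the board's; origin on its inner face (looking to -x) at board-top level. Rides on guides, cannot turn: pushed to +x it gives at 1 N, stays where left, and after 2 to 12 mm (unseen, varies) meets a firm stop. The slab's 120 mm edge goes against it (slab origin at x = -45 mm here); home = on its stop, pressed over 4 N
- short_rim: dark wooden bar along x (-70 to +70 mm), 12 wide, 15 high, axes as the board's; origin: middle of its inner face (looking to -y) at board-top level. Rides on guides likewise: pushed to +y it gives at 1 N, then meets a firm stop after 2 to 12 mm (unseen, varies). The slab's 90 mm edge goes against it (slab origin at y = -60 mm here); home = on its stop, pressed over 4 N
- tamper: wooden tart tamper standing on its coaster: a square foot 56 by 56 mm and 22 mm high, and above it an upright square handle 24 by 24 mm from 22 to 107 mm height, the faces of both square to its x and y axes; 0.12 kg, loose; origin: centre of the foot's underside, z up along the handle
- coaster: round cork coaster 120 mm across, 6 mm thick, fixed on the table to the left or right in front of the lazy Susan; origin: centre of its underside, z up
- turntable: lazy Susan, wooden disc 440 mm across, top face 30 mm above the table, latched so that it does not turn; origin: its centre at table level, z up; it carries the board, the candy dish, the jars and the spoon
- candy_dish: gold-rimmed porcelain candy dish, 100 mm across, 47 mm high, bystander; origin: centre of its underside
- jar_short: closed glass jar, 54 mm across, 70 mm high, bystander; origin: centre of its underside
- jar_middle: closed glass jar, 54 mm across, 90 mm high, bystander; origin: centre of its underside
- jar_tall: closed glass jar, 54 mm across, 110 mm high, bystander; origin: centre of its underside
- spoon: stainless steel serving spoon, 170 mm long, lying flat on the lazy Susan beside the board's open -y side, bystander; origin near its middle, x along it
- cup: green ceramic cup, 76 mm across, 85 mm high, on the table at the other side from the coaster, bystander; origin: centre of its underside
- coaster_rack: small wooden coaster rack, 120 by 120 mm, 72 mm high, on the table to the right of the lazy Susan, bystander; origin: centre of its underside
Mind the look-alikes: they are no part of the job. Of the things like the slab, leave any that is purple; of the rest the larger one is meant.

How it is judged (in metres and radians):
On the way, in this order (a step that is already met when the one before it is completed fails the run):
1. the tamper is held clear of its coaster (lifted over 20 mm) (z of tamper in the frame of coaster above 0.026 m and contact force between the fingers and tamper above 1 N), for 0.2 s.
2. the tamper presses the slab home against the long rim (over 4 N on the rim), square to it within 0.025 rad and within 1.5 mm of it (contact force between slab and long_rim above 4 N and contact force between tamper and slab above 2.5 N and angle between the x axis of slab and the x axis of long_rim, either way round below 0.025 rad and x of slab in the frame of long_rim above -0.0465 m), for 0.2 s.
3. the tamper presses the slab home against the short rim (over 4 N on the rim), square within 0.025 rad and within 1.5 mm of it (contact force between slab and short_rim above 4 N and contact force between tamper and slab above 2.5 N and angle between the x axis of slab and the x axis of long_rim, either way round below 0.025 rad and y of slab in the frame of short_rim above -0.0615 m), for 0.2 s.
At the end, for the whole second after the job is handed in: The slab lies flat on the board within 1.5 mm of both rims and square to them within 0.025 rad; the tamper stands upright and still on its coaster, its foot's centre within 25 mm of the coaster's centre, released (angle between the x axis of slab and the x axis of long_rim, either way round below 0.025 rad and x of slab in the frame of long_rim above -0.0465 m and y of slab in the frame of short_rim above -0.0615 m and angle between slab's own z axis and vertical below 0.03 rad and z of slab in the frame of board below 0.015 m and linear speed of each of slab, tamper below 0.01 m/s and angle between tamper's own z axis and vertical below 0.1 rad and horizontal distance between tamper and coaster below 0.025 m and z of tamper in the frame of coaster below 0.01 m); the robot touches nothing.
It fails at once if the tamper pushes the slab with more than 15 N (contact force between tamper and slab above 15 N).
It fails at once if the slab is pressed against a rim with more than 15 N (contact force between slab and long_rim above 15 N or contact force between slab and short_rim above 15 N).
It fails at once if the gripper or arm touches the slab (contact force between any of the fingers, the arm and slab above 0.3 N).
It fails at once if the slab is tipped up (angle between slab's own z axis and vertical above 0.15 rad).
It fails at once if a bystander is moved by more than 15 mm (distance of any of candy_dish, jar_short, jar_middle, jar_tall, spoon, cup, coaster_rack from where it was at the start of the episode above 0.015 m).
It also fails if it takes over 72 s, if anything falls off the work surface, if the arm or the gripper's body presses on something with over 40 N, if the wrist force passes 120 N, or if a joint passes its speed limit or range.

### The arm

A 7-joint arm with a two-finger parallel gripper is mounted at the origin on the work surface. World frame = base frame: x ahead of the robot, y to its left, z up, the work surface at z = 0. Lengths are in m, angles in degrees, forces in N, time in s.
With the tool pointing down it reaches from about 0.425 to 0.875 m from the base axis. Payload 4.7 kg.
Tool frame: the origin (TCP) lies on the mounting face of the last link; the fingertips stand 182 mm ahead of it and the grasp point (between the pads) lies 164 mm ahead of it; z points along the fingers, x is the direction in which the jaws open and shut, and the axes are right-handed (so a half turn about z gives the same grasp; the last joint's range is limited). The gripper opens to 87 mm and grips with 3 to 60 N. Pads are 19 mm wide; open, the fingers measure 117 mm over their backs; the gripper's body (75 mm by 190 mm) begins 51 mm behind the grasp point.
Start: joints at [-65.541, 18.392, -4.016, 83.108, 1.295, 78.541, -3.26], TCP at [0.261, 0.595, 0.405] pointing down, gripper open.
Joint ranges: [-163.93, 163.93], [-17.29, 119.83], [-79.2, 71.16], [3.27, 140.29], [-89.18, 269.18], [5.43, 117.66], [-154.24, 154.24]. Speed limits (degrees/s): [147.25, 147.25, 180, 180, 180, 180, 180].

### API

Orientations are given as [roll, pitch, yaw] about the fixed x, y, z axes, in that order (R = Rz(yaw) Ry(pitch) Rx(roll)).
In Python, from cell import status, cams, env, outline_of, landmark_of gives the robot as it stands. The module is installed in compiled form; this text tells all that it offers.
- The arm moves only by the tool jog_arm, never from a script. Its argument "rows" is a list of rows, each a list of 7 numbers: the closure, from 0 (fully open) to 1 (shut), then the shift along the tool's x, y, z in m, then the turn, a rotation vector about the tool's x, y, z in degrees. A call has 1 to 12 rows; each row shifts and turns the commanded pose from where the row before left it, along the tool's axes as they then stand; what a row does not reach is not made up. A row lasts 1/12 s, in which the tool goes at most 41.7 mm and 7.16 degrees, less where a joint would pass 70% of its speed; a pose out of reach is approached as far as the arm can. A call with a gripper value outside its range is refused whole. The fingers move at their own pace and stop on an object; "grip_force" is the grip in N (left out, the last holds). Time passes only in rows, so rows that do not move let the fingers close. It gives the time, the measured TCP pose, the force and the opening at its end, in the units of the state.
- status.get_obs(): the state, without advancing time (a new reading comes with each control period).
- cams.read_camera(name): name is "scene" or "top" or "wrist"; returns (picture, depth): 400x640x3 uint8, red, green, blue; 400x640 float32, m along the optical axis (not along the pixel's ray), 0 where there is no reading.
- cams.camera_params(name): a dict with "vfov" (degrees; the focal length in pixels is half the picture's height over the tangent of half this angle, whatever the lens; pixels are square), "cx", "cy" (the principal point, pixels), "eye" and "attitude" of the camera in the world. Camera axes: x right, y up, looking along -z (the intrinsics and any distortion apply to the point x, -y, -z); pixel columns grow to the right and rows downward; lengths in m; the calibration is good to about 2 mm. A picture is of the moment at which its call begins: read the wrist's pose just before it. camera_params takes no time and is no camera call; for the wrist camera it gives the pose at the moment of the call.
- env.sign_off(): hands the job in, once; it reports no verdict.
Trained networks look in the newest picture that a camera, given by its name, has taken for a name from the list of things; names that differ only in an ending like _2 or _b are one class to them, and where a whole thing is asked for, a point or a joint stands for the part that bears it (a point fixed in the world has none). Each returns a list of dicts, best first, with "conf" (0 to 1); they miss things now and then, are a little off and sometimes report something else, mostly with a low value. They report only what shows in the picture. A call takes as long as a camera call. They do not tell look-alikes from the thing itself.
- outline_of(camera, name): "pixels" (400x640 bool, what is visible of it) and "box" ([left, top, right, bottom] in pixels, round what is visible of it).
- landmark_of(camera, name): "position" ([row, column] in pixels: a listed point, or the origin of a listed thing).
The state is a dict: "time_s": time; "qpos": joint angles; "joint_velocities": joint speeds; "effort": joint torques, N m; "tool_pos": TCP position; "tool_rot": TCP orientation; "force": force on the tool from outside, world axes, zero at the start; "wrist_torque": the same for the moment, N m; "grip_width": finger opening in m.
Only numpy, scipy, OpenCV 4.12 (cv2) and the standard library are available. Lean on these libraries where they do the work, as an engineer would, in place of code of your own. Each camera call takes 0.05 s, during which the arm holds its last target. There are 200 camera calls.

## Working session

There is one attempt and no reset: what is moved stays moved. The work goes in short steps, Python scripts to look and compute and a tool call to move; the robot and the scene stay as the last step left them, time stands still between calls to the robot, and variables do not carry over. Pictures are saved under pics/ and viewed, about 8 in all and at most 12, crops included, and the job is handed in when it is done.

Besides the shell and the picture viewer there is one more tool, called after ">>>" as name(argument=value, ...) on one line, values as JSON. jog_arm: Moves the arm, as the interface text tells. Its arguments: {"type":"object","properties":{"rows":{"type":"array"},"grip_force":{"type":"number"}},"required":["rows"]}

```bash
mkdir -p pics; cat > h.py <<'E'
import numpy as np, cv2
from scipy.spatial.transform import Rotation as R
from cell import status, cams, env, outline_of, landmark_of
def rot(a):
    a=np.array(a,float)
    return a if a.shape==(3,3) else (R.from_quat(a).as_matrix() if a.size==4 else R.from_euler('xyz',a,degrees=True).as_matrix())
def cloud(p,d):
    f=200/np.tan(np.radians(p['vfov'])/2)
    v,u=np.mgrid[0:400,0:640]
    P=np.stack([(u-p['cx'])/f*d,-(v-p['cy'])/f*d,-d],-1)
    return P@rot(p['attitude']).T+np.array(p['eye'])
def save(n,im): cv2.imwrite('pics/'+n,cv2.cvtColor(im,cv2.COLOR_RGB2BGR))
E
python3 - <<'E'
from h import *
print(status.get_obs())
ims=[]
for c in ['top','scene']:
    p=cams.camera_params(c);print(c,p)
    im,d=cams.read_camera(c);ims.append(im);np.savez(c+'.npz',im=im,W=cloud(p,d),d=d)
    if c=='top':
        W=cloud(p,d)
        for n in ['slab','board','long_rim','short_rim','tamper','coaster','turntable','candy_dish','jar_short','jar_middle','jar_tall','spoon','cup','coaster_rack']:
            for o in outline_of(c,n)[:3]:
                m=o['pixels']&(d>0)
                q=W[m]
                print(n,round(o['conf'],2),np.round(o['box']),np.round(np.median(q,0),3) if len(q) else None, np.round(np.percentile(q[:,2],[5,95]),3) if len(q) else None)
save('a_top.png',ims[0]);save('a_scene.png',ims[1])
E
```

```text
{'time_s': 0.0, 'qpos': array([-65.54145772,  18.43921722,  -4.01509775,  83.17573993,
         1.2925403 ,  78.54054375,  -3.25987582]), 'joint_velocities': array([-0.03055965, -0.01925073, -0.0288867 , -0.09276857, -0.06625233,
        0.15747497,  0.06247901]), 'effort': array([ 6.15458430e-05, -4.91287315e+01, -4.03723642e-01, -3.12531531e+01,
       -6.38803001e-02,  4.33986972e-02,  1.63577861e-04]), 'tool_pos': array([0.26069625, 0.59520153, 0.40365198]), 'tool_rot': array([1.79996478e+02, 1.10395357e-01, 6.63504441e+01]), 'force': array([ 1.00888225, -0.12402623,  0.40317933]), 'wrist_torque': array([ 0.0147944 ,  0.0142269 , -0.04702855]), 'grip_width': 0.08706680244140379}
top {'vfov': 51.81983725446212, 'cx': 319.4570462071971, 'cy': 199.37979780780822, 'eye': array([ 0.45954558, -0.02695568,  1.20153442]), 'attitude': array([  3.57366577,   1.28219643, -89.127827  ])}
slab 0.91 [408. 284. 456. 325.] [ 0.242 -0.326  0.01 ] [0.006 0.014]
slab 0.81 [165. 156. 201. 195.] [0.597 0.399 0.008] [0.002 0.012]
slab 0.69 [295. 173. 342. 207.] [0.555 0.012 0.052] [0.047 0.055]
board 
[... 829 characters left out ...]
18] [0.056 0.122]
jar_tall 0.83 [272. 110. 296. 136.] [0.73  0.094 0.137] [0.049 0.142]
spoon 0.79 [372. 156. 386. 216.] [ 0.608 -0.162  0.042] [0.031 0.051]
spoon 0.64 [275. 156. 284. 206.] [0.584 0.117 0.056] [0.044 0.061]
spoon 0.35 [427. 221. 470. 260.] [ 0.419 -0.373  0.006] [0.002 0.01 ]
cup 0.77 [171. 225. 209. 252.] [0.418 0.373 0.044] [0.003 0.086]
cup 0.22 [241. 109. 386. 262.] [ 0.601 -0.007  0.03 ] [0.026 0.034]
coaster_rack 0.81 [438. 148. 496. 198.] [ 0.606 -0.406  0.038] [0.008 0.062]
scene {'vfov': 54.71724587116617, 'cx': 322.829390724033, 'cy': 201.51456893916998, 'eye': array([1.38200565, 0.07890215, 0.61243319]), 'attitude': array([57.12434871,  0.90497811, 96.17715568])}
```

```bash
python3 - <<'E'
import numpy as np,cv2
im=np.load('top.npz')['im']
a=cv2.resize(im[100:340,150:510],None,fx=2.2,fy=2.2,interpolation=cv2.INTER_CUBIC)
cv2.imwrite('pics/b.png',a[:,:,::-1])
E
```

```text
(no output)
```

View pics/b.png

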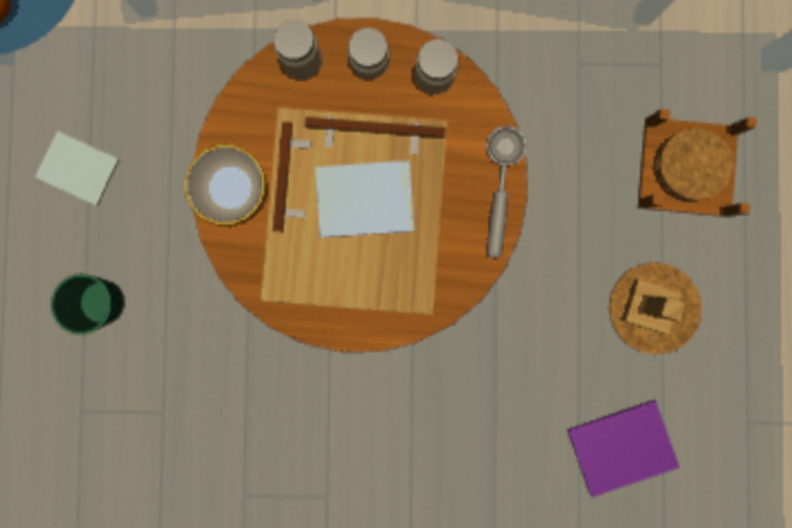

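View pics/a_scene.png

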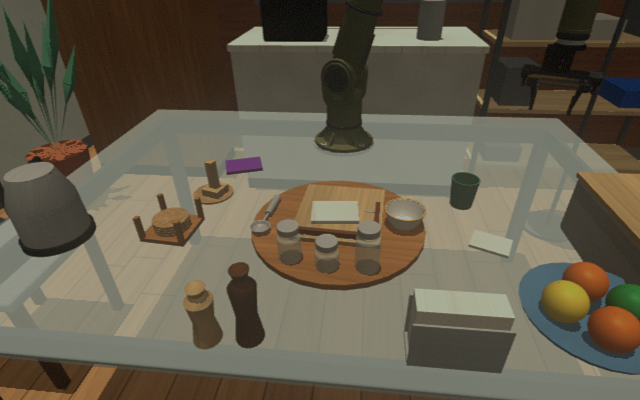

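The top view shows the real slab on the board (px ~318,190), purple and smaller pale look-alikes lying on the table, and the tamper on its coaster at the right (px ~446,239). The long rim is at the far +x side and the short rim at +y. Next I fit the rectangles.

```bash
cat >> h.py <<'E'
def rect(q):
    c,s,a=cv2.minAreaRect((q[:,:2]*1000).astype(np.float32)); return np.round(c,1),np.round(s,1),round(a,1)
def hull_rect(m,p,z):
    # outline contour at known height z -> world rect
    m=(m.astype(np.uint8)); n,l,s,_=cv2.connectedComponentsWithStats(m); m=(l==1+np.argmax(s[1:,4]))
    f=200/np.tan(np.radians(p['vfov'])/2); v,u=np.nonzero(m)
    D=np.stack([(u-p['cx'])/f,-(v-p['cy'])/f,-np.ones(len(u))],-1)@rot(p['attitude']).T; e=np.array(p['eye'])
    return rect(e+D*((z-e[2])/D[:,2])[:,None])
E
python3 - <<'E'
from h import *
D=np.load('top.npz');im,W,d=D['im'],D['W'],D['d'];p=cams.camera_params('top')
cams.read_camera('top')
def best(n,x,y):
    return min([o for o in outline_of('top',n)],key=lambda o:np.linalg.norm(np.median(W[o['pixels']],0)[:2]-[x,y]))['pixels']
for n,x,y,z in [('slab',.555,.01,.052),('board',.5,.02,.042),('long_rim',.649,0,.057),('short_rim',.58,.117,.057),('coaster',.42,-.36,.006),('spoon',.6,-.16,.04),('candy_dish',.57,.19,.077)]:
    print(n,hull_rect(best(n,x,y),p,z))
m=best('tamper',.426,-.35); q=W[m]
for lo,hi in [(.02,.036),(.09,.13)]:
    s=m&(W[...,2]>lo)&(W[...,2]<hi); print('tamper',lo,hull_rect(s,p,.028 if lo<.05 else .113),np.round(W[s].mean(0),4))
crop=cv2.resize(im[215:265,420:480],None,fx=8,fy=8,interpolation=cv2.INTER_CUBIC)
save('c.png',crop)
E
```

```text
slab (array([556.7,  13.1]), array([ 90.7, 122.5]), 4.9)
board (array([542.9,  25.1]), array([220.3, 250. ]), 86.2)
long_rim (array([6.481e+02, 2.000e-01]), array([175. ,  14.1]), 86.2)
short_rim (array([583.7, 116.8]), array([ 14.2, 135.9]), 86.5)Traceback (most recent call last):
  File "<stdin>", line 7, in <module>
  File "<stdin>", line 5, in best
ValueError: min() iterable argument is empty
```

```bash
python3 - <<'E'
from h import *
D=np.load('top.npz');im,W,d=D['im'],D['W'],D['d'];p=cams.camera_params('top')
r=(abs(W[...,0]-.42)<.07)&(abs(W[...,1]+.36)<.07)&(d>0)
for lo,hi,z in [(.018,.034,.028),(.09,.13,.113)]:
    s=r&(W[...,2]>lo)&(W[...,2]<hi); print('tamper',lo,s.sum(),hull_rect(s,p,z),np.round(W[s].mean(0),4))
u=np.argwhere(cv2.inRange(cv2.cvtColor(im,cv2.COLOR_RGB2HSV),(8,90,80),(25,255,255))&(r*255).astype(np.uint8))
(c,rad)=cv2.minEnclosingCircle(u[:,::-1].astype(np.float32));print('coaster px',c,rad,W[int(c[1]),int(c[0])])
# ray to z=.006
f=200/np.tan(np.radians(p['vfov'])/2);dr=rot(p['attitude'])@np.array([(c[0]-p['cx'])/f,-(c[1]-p['cy'])/f,-1]);e=p['eye'];print(e+dr*(.006-e[2])/dr[2])
crop=cv2.resize(im[215:265,420:480],None,fx=8,fy=8,interpolation=cv2.INTER_CUBIC)
save('c.png',crop)
E
```

```text
tamper 0.018 287 (array([ 425.4, -358.4]), array([59.2, 55.4]), 72.3) [ 0.4254 -0.3537  0.0276]
tamper 0.09 107 (array([ 425.6, -356.5]), array([29.4, 24. ]), 72.3) [ 0.4254 -0.3572  0.1101]
coaster px (447.6929931640625, 239.7105255126953) 21.222454071044922 [ 0.42690615 -0.34704345  0.07713002]
[ 0.42283974 -0.36926151  0.006     ]
```

View pics/c.png

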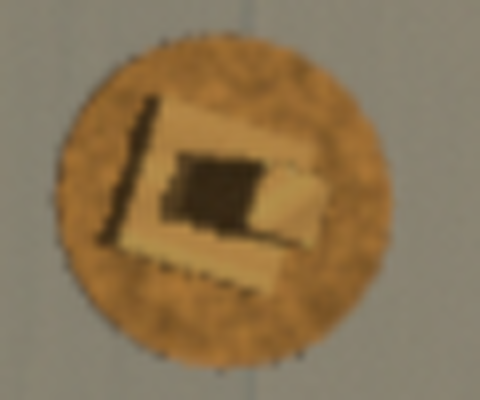

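>>> jog_arm(rows=[[0,0,0,0,0,0,7],[0,0,0,0,0,0,7],[0,0,0,0,0,0,7],[0,0,0,0,0,0,7],[0,0,0,0,0,0,7],[0,0,0,0,0,0,7],[0,0,0,0,0,0,7],[0,0,0,0,0,0,7],[0,0,0,0,0,0,7],[0,0,0,0,0,0,7],[0,0,0,0,0,0,7],[0,0,0,0,0,0,7]])

```text
time_s: 2.1
tool_pos: [0.2607, 0.5954, 0.4048]
tool_rot: [-180.0, -0.0, -18.0]
force: [-0.1, 1.0, -0.3]
grip_width: 0.0868
```

>>> jog_arm(rows=[[0,0.028,0.0258,0,0,0,0],[0,0.028,0.0258,0,0,0,0],[0,0.028,0.0258,0,0,0,0],[0,0.028,0.0258,0,0,0,0],[0,0.028,0.0258,0,0,0,0],[0,0.028,0.0258,0,0,0,0],[0,0.028,0.0258,0,0,0,0],[0,0.028,0.0258,0,0,0,0],[0,0.028,0.0258,0,0,0,0],[0,0.028,0.0258,0,0,0,0],[0,0.028,0.0258,0,0,0,0],[0,0.028,0.0258,0,0,0,0]])

```text
time_s: 3.1
tool_pos: [0.4876, 0.1966, 0.4052]
tool_rot: [-179.9, -0.0, -17.6]
force: [0.6, 1.0, 0.1]
grip_width: 0.0868
```

>>> jog_arm(rows=[[0,0.028,0.0258,0,0,0,0],[0,0.028,0.0258,0,0,0,0],[0,0.028,0.0258,0,0,0,0],[0,0.028,0.0258,0,0,0,0],[0,0.028,0.0258,0,0,0,0],[0,0.028,0.0258,0,0,0,0]])

```text
time_s: 3.6
tool_pos: [0.6008, -0.0015, 0.4051]
tool_rot: [-180.0, -0.0, -17.6]
force: [0.6, 0.6, 0.2]
grip_width: 0.0872
```

>>> jog_arm(rows=[[0,-0.0048,0.0328,0,0,0,0],[0,-0.0048,0.0328,0,0,0,0],[0,-0.0048,0.0328,0,0,0,0],[0,-0.0048,0.0328,0,0,0,0],[0,-0.0048,0.0328,0,0,0,0],[0,-0.0048,0.0328,0,0,0,0],[0,-0.0048,0.0328,0,0,0,0],[0,-0.0048,0.0328,0,0,0,0],[0,-0.0048,0.0328,0,0,0,0],[0,-0.0048,0.0328,0,0,0,0],[0,-0.0048,0.0328,0,0,0,0],[0,-0.0048,0.0328,0,0,0,0]])

```text
time_s: 4.6
tool_pos: [0.4251, -0.3588, 0.4051]
tool_rot: [-180.0, -0.1, -17.6]
force: [0.3, -0.3, -0.4]
grip_width: 0.087
```

```bash
python3 - <<'E'
from h import *
p=cams.camera_params('wrist');im,d=cams.read_camera('wrist');W=cloud(p,d)
np.savez('w1.npz',im=im,W=W);save('w1.png',im);print(p['eye'])
ok=(abs(W[...,0]-.42)<.08)&(abs(W[...,1]+.36)<.08)&(d>0.1)
for lo,hi,z in [(.02,.036,.028),(.105,.125,.113)]:
    s=ok&(W[...,2]>lo)&(W[...,2]<hi); print(lo,s.sum(),hull_rect(s,p,z),np.round(np.median(W[s],0),4))
s=ok&(W[...,2]>.0035)&(W[...,2]<.012);q=W[s][:,:2].astype(np.float32);print(s.sum(),cv2.minEnclosingCircle(q))
E
```

```text
[ 0.44997803 -0.28133931  0.38623033]
0.02 1805 (array([ 427.2, -358.9]), array([56.9, 56.3]), 72.3) [ 0.4332 -0.349   0.0291]
0.105 840 (array([ 427.2, -358.5]), array([25.2, 23.5]), 72.3) [ 0.4273 -0.3578  0.1139]
5323 ((0.4136330485343933, -0.3621355891227722), 0.08671525120735168)
```

View pics/w1.png

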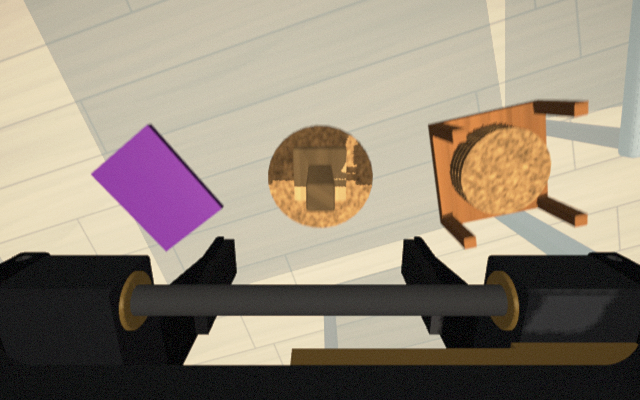

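>>> jog_arm(rows=[[0,0.0019,-0.0006,0.016,0,0,0],[0,0,0,0.024,0,0,0],[0,0,0,0.024,0,0,0],[0,0,0,0.024,0,0,0],[0,0,0,0.024,0,0,0],[0,0,0,0.024,0,0,0],[0,0,0,0.018,0,0,0],[0,0,0,0.012,0,0,0],[0,0,0,0.006,0,0,0],[0,0,0,0,0,0,0]])

```text
time_s: 5.48
tool_pos: [0.4279, -0.3572, 0.2319]
tool_rot: [-180.0, 0.1, -17.6]
force: [-0.2, 0.9, 0.3]
grip_width: 0.0867
```

>>> jog_arm(rows=[[1,0,0,0,0,0,0],[1,0,0,0,0,0,0],[1,0,0,0,0,0,0],[1,0,0,0,0,0,0],[1,0,0,0,0,0,0],[1,0,0,0,0,0,0],[1,0,0,0,0,0,0],[1,0,0,0,0,0,0],[1,0,0,0,0,0,0],[1,0,0,0,0,0,0]], grip_force=50)

```text
time_s: 6.32
tool_pos: [0.428, -0.3575, 0.2327]
tool_rot: [-180.0, 0.0, -17.6]
force: [1.1, -0.2, 0.8]
grip_width: 0.0285
```

```bash
python3 - <<'E'
from h import *
W=np.load('w1.npz')['W']
for v,u in [(177,272),(177,370),(128,320),(224,320)]: print(np.round(W[v,u],4))
q=np.array([W[v,u] for v,u in [(177,272),(177,370),(128,320),(224,320)]]);print(q[:2].mean(0),q[2:].mean(0))
E
```

```text
[ 0.3725 -0.3518  0.0069]
[ 0.4787 -0.3854  0.0077]
[ 0.4411 -0.3161  0.007 ]
[ 0.4072 -0.4231  0.0064]
[ 0.42561589 -0.36863572  0.00729813] [ 0.42416059 -0.36962532  0.00669745]
```

>>> jog_arm(rows=[[1,0,0,0,0,0,0],[1,0,0,0,0,0,0],[1,0,0,-0.01,0,0,0],[1,0,0,-0.02,0,0,0],[1,0,0,-0.03,0,0,0],[1,0,0,-0.03,0,0,0],[1,0,0,-0.01,0,0,0],[1,0,0,0,0,0,0],[1,0,0,0,0,0,0],[1,0,0,0,0,0,0]])

```text
time_s: 7.15
tool_pos: [0.4276, -0.3569, 0.3313]
tool_rot: [-179.9, 0.1, -17.6]
force: [0.2, 0.1, -1.7]
grip_width: 0.0238
```

>>> jog_arm(rows=[[1,-0.0066,-0.0308,0,0,0,0],[1,-0.0066,-0.0308,0,0,0,0],[1,-0.0066,-0.0308,0,0,0,0],[1,-0.0066,-0.0308,0,0,0,0],[1,-0.0066,-0.0308,0,0,0,0],[1,-0.0066,-0.0308,0,0,0,0],[1,-0.0066,-0.0308,0,0,0,0],[1,-0.0066,-0.0308,0,0,0,0],[1,-0.0066,-0.0308,0,0,0,0],[1,-0.0066,-0.0308,0,0,0,0],[1,-0.0066,-0.0308,0,0,0,0],[1,-0.0066,-0.0308,0,0,0,0]])

```text
time_s: 8.15
tool_pos: [0.4637, 0.0203, 0.331]
tool_rot: [179.9, 0.2, -17.6]
force: [0.8, -0.2, -1.6]
grip_width: 0.0236
```

>>> jog_arm(rows=[[1,0,0,0,0,0,-4.6],[1,0,0,0,0,0,-4.6],[1,0,0,0,0,0,-4.6],[1,0,0,0,0,0,0],[1,0,0,0,0,0,0]])

```text
time_s: 8.57
tool_pos: [0.4641, 0.0187, 0.3313]
tool_rot: [179.9, 0.2, -4.0]
force: [0.5, 0.3, -0.6]
grip_width: 0.024
```

```bash
python3 - <<'E'
from h import *
im,d=cams.read_camera('top');im2,_=cams.read_camera('scene')
save('d.png',np.hstack([cv2.resize(im[90:290,220:420],(400,400)),cv2.resize(im2[90:290,230:430],(400,400))]))
E
```

```text
(no output)
```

View pics/d.png

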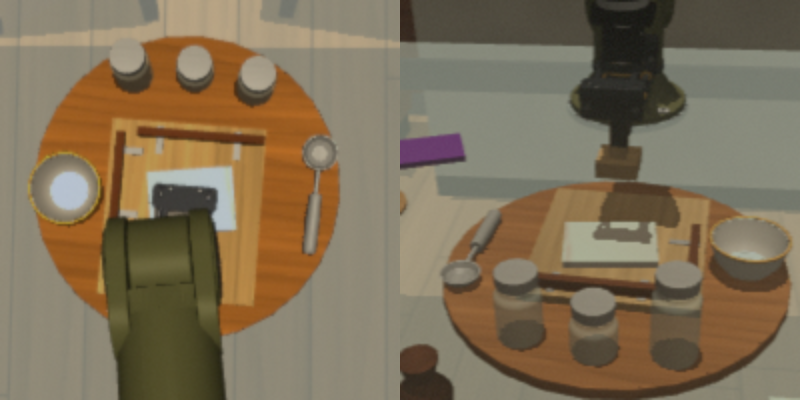

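>>> jog_arm(rows=[[1,0,0,0.015,0,0,0],[1,0,0,0.02,0,0,0],[1,0,0,0.015,0,0,0],[1,0,0,0.006,0,0,0],[1,0,0,0.003,0,0,0],[1,0,0,0,0,0,0],[1,0,0,0,0,0,0]])

```text
time_s: 9.25
tool_pos: [0.465, 0.0186, 0.2744]
tool_rot: [-180.0, -0.1, -3.9]
force: [0.1, -0.2, -2.0]
grip_width: 0.0238
```

>>> jog_arm(rows=[[1,0.004,0,0,0,0,0],[1,0.004,0,0,0,0,0],[1,0.003,0,0,0,0,0],[1,0.002,0,0,0,0,0],[1,0.002,0,0,0,0,0],[1,0.002,0,0,0,0,0],[1,0.002,0,0,0,0,0],[1,0.002,0,0,0,0,0],[1,0.002,0,0,0,0,0],[1,0.002,0,0,0,0,0]])

```text
time_s: 10.08
tool_pos: [0.4894, 0.0172, 0.2735]
tool_rot: [-180.0, 0.1, -3.8]
force: [-1.8, 0.8, -2.0]
grip_width: 0.0238
```

```bash
cat > look.py <<'E'
from h import *
import sys
im,d=cams.read_camera('top');p=cams.camera_params('top');W=cloud(p,d);o=status.get_obs()
print('tcp',o['tool_pos'].round(4),o['tool_rot'].round(1),o['force'].round(1))
for n,x,y,z in [('slab',.57,.01,.052),('long_rim',.649,0,.057),('short_rim',.58,.117,.057)]:
    for q in outline_of('top',n):
        c=np.median(W[q['pixels']],0)
        if np.hypot(c[0]-x,c[1]-y)<.07: print(n,round(q['conf'],2),*hull_rect(q['pixels'],p,z)); break
save(sys.argv[1],np.hstack([cv2.resize(im[130:250,250:370],(480,480)),cv2.resize(cams.read_camera('scene')[0][170:250,270:390],(300,480)) if 0 else cv2.resize(cams.read_camera('scene')[0][170:270,300:400],(320,480))]))
E
python3 look.py e.png
```

```text
tcp [0.4899 0.0171 0.2736] [180.   -0.   -3.8] [-1.3  1.3 -2. ]
slab 0.89 [564.3  10.3] [ 87.2 118.1] 0.7
long_rim 0.67 [646.7  -1.2] [177.5  17. ] 86.3
short_rim 0.51 [584.9 116.9] [ 14.  133.4] 85.8
```

>>> jog_arm(rows=[[1,0.002,0,0.0015,0,0,0],[1,0.0025,0,0,0,0,0],[1,0.0025,0,0,0,0,0],[1,0.0025,0,0,0,0,0],[1,0.0025,0,0,0,0,0],[1,0.0025,0,0,0,0,0],[1,0.0025,0,0,0,0,0],[1,0.0025,0,0,0,0,0],[1,0.0025,0,0,0,0,0],[1,0.002,0,0,0,0,0],[1,0.002,0,0,0,0,0],[1,0.001,0,0,0,0,0]])

```text
time_s: 11.33
tool_pos: [0.5168, 0.015, 0.2722]
tool_rot: [180.0, -0.0, -3.9]
force: [-2.3, 0.0, -0.4]
grip_width: 0.0238
```

>>> jog_arm(rows=[[1,0.001,0,0,0,0,0],[1,0.001,0,0,0,0,0],[1,0.001,0,0,0,0,0],[1,0.001,0,0,0,0,0]])

```text
time_s: 11.67
tool_pos: [0.5205, 0.0149, 0.2723]
tool_rot: [-180.0, -0.0, -3.9]
force: [-2.0, -0.1, -1.7]
grip_width: 0.0237
```

```bash
python3 look.py f.png
```

```text
tcp [0.5207 0.0149 0.2723] [-180.    -0.    -3.8] [-0.2  0.1 -1.1]
long_rim 0.9 [648.1  -1.2] [172.2  14.9] 86.0
short_rim 0.67 [584.9 116.6] [ 14.5 138.3] 86.5
```

View pics/f.png

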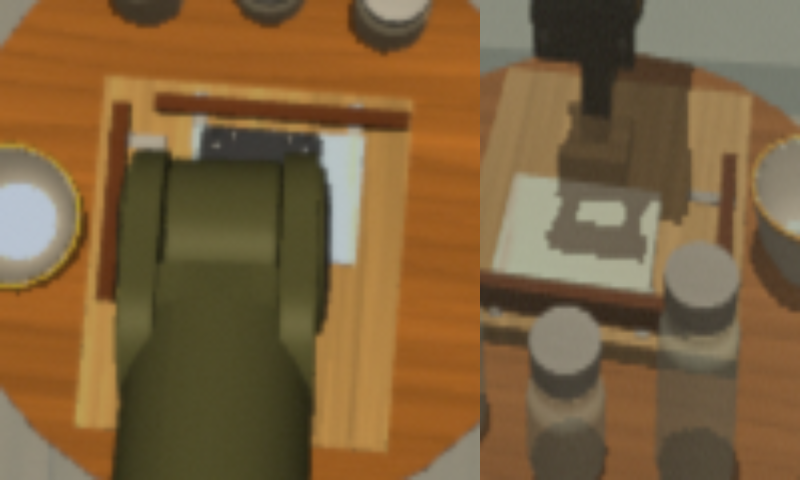

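>>> jog_arm(rows=[[1,0.001,0,0,0,0,0],[1,0.001,0,0,0,0,0],[1,0.001,0,0,0,0,0],[1,0.001,0,0,0,0,0],[1,0,0,0,0,0,0]])

```text
time_s: 12.33
tool_pos: [0.5247, 0.0146, 0.2723]
tool_rot: [-180.0, -0.0, -3.9]
force: [-1.1, 1.0, 0.2]
grip_width: 0.0239
```

>>> jog_arm(rows=[[1,0.001,0,0,0,0,0],[1,0.0005,0,0,0,0,0],[1,0.0005,0,0,0,0,0],[1,0,0,0,0,0,0]])

```text
time_s: 12.67
tool_pos: [0.5266, 0.0145, 0.2722]
tool_rot: [-180.0, -0.0, -3.9]
force: [-2.5, 0.4, -0.7]
grip_width: 0.0239
```

>>> jog_arm(rows=[[1,0.0005,0,0,0,0,0],[1,0.0005,0,0,0,0,0],[1,0,0,0,0,0,0]])

```text
time_s: 12.92
tool_pos: [0.5276, 0.0144, 0.2722]
tool_rot: [180.0, -0.0, -3.9]
force: [-2.7, 0.2, -1.0]
grip_width: 0.0238
```

>>> jog_arm(rows=[[1,0.0005,0,0,0,0,0],[1,0.0005,0,0,0,0,0],[1,0,0,0,0,0,0]])

```text
time_s: 13.17
tool_pos: [0.5283, 0.0144, 0.2722]
tool_rot: [-180.0, 0.0, -3.9]
force: [-3.4, 0.3, 0.3]
grip_width: 0.0237
```

>>> jog_arm(rows=[[1,0.0005,0,0,0,0,0],[1,0,0,0,0,0,0]])

```text
time_s: 13.33
tool_pos: [0.5288, 0.0144, 0.2722]
tool_rot: [-180.0, 0.0, -3.9]
force: [-4.3, 0.3, 0.3]
grip_width: 0.0232
```

>>> jog_arm(rows=[[1,0.0005,0,0,0,0,0],[1,0,0,0,0,0,0],[1,0,0,0,0,0,0]])

```text
time_s: 13.58
tool_pos: [0.5295, 0.0143, 0.2721]
tool_rot: [-180.0, -0.0, -3.9]
force: [-1.8, 0.3, -1.6]
grip_width: 0.0238
```

>>> jog_arm(rows=[[1,0.0005,0,0,0,0,0],[1,0.0005,0,0,0,0,0],[1,0,0,0,0,0,0]])

```text
time_s: 13.83
tool_pos: [0.5306, 0.0142, 0.2722]
tool_rot: [180.0, -0.0, -3.9]
force: [-2.0, -0.0, -1.6]
grip_width: 0.0235
```

>>> jog_arm(rows=[[1,0.0005,0,0,0,0,0],[1,0.0005,0,0,0,0,0],[1,0,0,0,0,0,0]])

```text
time_s: 14.08
tool_pos: [0.5316, 0.0141, 0.2722]
tool_rot: [180.0, -0.0, -3.9]
force: [-2.1, 1.0, -1.7]
grip_width: 0.0241
```

>>> jog_arm(rows=[[1,0.0005,0,0,0,0,0],[1,0.0005,0,0,0,0,0],[1,0,0,0,0,0,0]])

```text
time_s: 14.33
tool_pos: [0.5326, 0.0141, 0.2723]
tool_rot: [-180.0, -0.0, -3.9]
force: [-2.9, -0.2, -2.5]
grip_width: 0.0236
```

>>> jog_arm(rows=[[1,0.0005,0,0,0,0,0],[1,0.0005,0,0,0,0,0],[1,0,0,0,0,0,0]])

```text
time_s: 14.58
tool_pos: [0.5336, 0.014, 0.2723]
tool_rot: [-180.0, -0.0, -3.8]
force: [-1.8, 0.6, -1.8]
grip_width: 0.0235
```

```bash
python3 look.py g.png; python3 -c "
from h import *
print(status.get_obs()['effort'].round(2))"
```

```text
tcp [0.5336 0.014  0.2723] [-180.    -0.    -3.8] [-1.6  0.8 -1.9]
slab 0.51 [600.2 -44.1] [90.3 25.3] 0.7
long_rim 0.76 [653.6  -1.1] [177.3  14.3] 86.2
short_rim 0.53 [583.7 117. ] [ 15.2 135.8] 87.0
[  0.18 -34.75   3.64 -29.91   0.08  -0.83   0.04]
```

Long rim has moved about 5.5 mm and is still sliding freely, so I keep nudging.

>>> jog_arm(rows=[[1,0.0005,0,0,0,0,0],[1,0.0005,0,0,0,0,0],[1,0,0,0,0,0,0]])

```text
time_s: 15.08
tool_pos: [0.5345, 0.0139, 0.2723]
tool_rot: [-180.0, -0.0, -3.9]
force: [-2.6, 0.1, -0.3]
grip_width: 0.0238
```

>>> jog_arm(rows=[[1,0.0005,0,0,0,0,0],[1,0.0005,0,0,0,0,0],[1,0,0,0,0,0,0]])

```text
time_s: 15.33
tool_pos: [0.5356, 0.0139, 0.2723]
tool_rot: [-180.0, -0.0, -3.9]
force: [-3.0, 0.2, -0.6]
grip_width: 0.0236
```

>>> jog_arm(rows=[[1,0.0005,0,0,0,0,0],[1,0.0005,0,0,0,0,0],[1,0,0,0,0,0,0]])

```text
time_s: 15.58
tool_pos: [0.5366, 0.0138, 0.2723]
tool_rot: [-180.0, -0.0, -3.9]
force: [-3.9, 0.4, 0.1]
grip_width: 0.0239
```

>>> jog_arm(rows=[[1,0.0005,0,0,0,0,0],[1,0.0005,0,0,0,0,0],[1,0,0,0,0,0,0]])

```text
time_s: 15.83
tool_pos: [0.5372, 0.0137, 0.2722]
tool_rot: [-180.0, 0.1, -3.9]
force: [-5.0, 0.3, 0.5]
grip_width: 0.0238
```

>>> jog_arm(rows=[[1,0.0003,0,0,0,0,0],[1,0,0,0,0,0,0]])

```text
time_s: 16.0
tool_pos: [0.5374, 0.0137, 0.2722]
tool_rot: [-180.0, 0.1, -3.8]
force: [-6.0, 0.8, 1.1]
grip_width: 0.0237
```

>>> jog_arm(rows=[[1,0.0004,0,0,0,0,0],[1,0,0,0,0,0,0]])

```text
time_s: 16.17
tool_pos: [0.5376, 0.0138, 0.2721]
tool_rot: [-180.0, 0.1, -3.8]
force: [-6.2, -0.4, 1.7]
grip_width: 0.0235
```

>>> jog_arm(rows=[[1,0.0005,0,0,0,0,0],[1,0,0,0,0,0,0],[1,0,0,0,0,0,0],[1,0,0,0,0,0,0]])

```text
time_s: 16.5
tool_pos: [0.5378, 0.0137, 0.272]
tool_rot: [-180.0, 0.2, -3.8]
force: [-6.4, 1.1, 2.5]
grip_width: 0.0239
```

```bash
python3 -c "
from h import *
for i in range(4):
    im,d=cams.read_camera('scene'); o=status.get_obs(); print(o['force'].round(1),o['wrist_torque'].round(2))
im2,d=cams.read_camera('top')
a=cv2.resize(im[170:280,260:400],None,fx=4,fy=4,interpolation=cv2.INTER_CUBIC);save('h.png',a)"
```

```text
[-7.5  0.6  2.1] [ 0.04  1.92 -0.01]
[-6.6  0.5  1.8] [ 0.08  1.89 -0.04]
[-6.6  1.6  2.6] [ 0.11  1.92 -0.08]
[-7.5  1.2  2.6] [ 0.07  1.91 -0.03]
```

View pics/h.png

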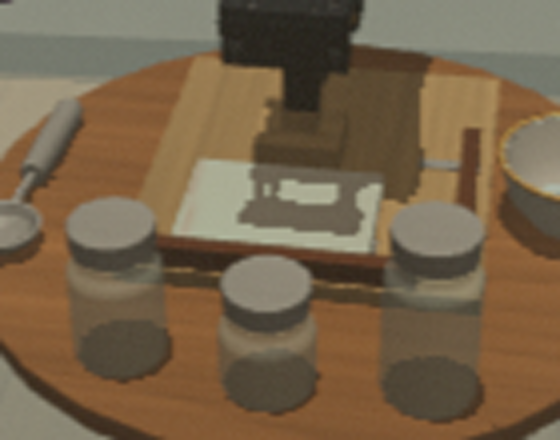

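>>> jog_arm(rows=[[1,0.0004,0,0,0,0,0],[1,0,0,0,0,0,0],[1,0,0,0,0,0,0],[1,0,0,0,0,0,0],[1,0,0,0,0,0,0]])

```text
time_s: 17.17
tool_pos: [0.538, 0.0137, 0.2719]
tool_rot: [-180.0, 0.2, -3.8]
force: [-7.6, 0.4, 3.0]
grip_width: 0.0236
```

>>> jog_arm(rows=[[1,-0.002,0,0,0,0,0],[1,-0.006,0,0,0,0,0],[1,-0.012,0,0,0,0,0],[1,-0.005,0,-0.02,0,0,0],[1,0,0,-0.03,0,0,0],[1,0,0,-0.02,0,0,0],[1,-0.02,0,0,0,0,0],[1,-0.03,0,0,0,0,0],[1,0,0.02,0,0,0,0],[1,0,0.03,0,0,0,0],[1,0,0.03,0,0,0,0],[1,0,0.03,0,0,0,0]])

```text
time_s: 18.17
tool_pos: [0.4571, -0.0925, 0.3432]
tool_rot: [-180.0, -0.3, -3.8]
force: [0.5, 0.2, -1.1]
grip_width: 0.0236
```

>>> jog_arm(rows=[[1,0,0.03,0,0,0,0],[1,0,0.02,0,0,0,0]])

```text
time_s: 18.33
tool_pos: [0.4534, -0.1445, 0.3432]
tool_rot: [179.9, -0.3, -4.0]
force: [-0.5, 0.1, -0.6]
grip_width: 0.0237
```

```bash
python3 look.py i.png
```

```text
tcp [ 0.4529 -0.1479  0.3434] [179.8  -0.3  -4.3] [-0.3 -3.9 -0.6]
slab 0.56 [606.8   3.2] [119.9  90.7] 86.2
long_rim 0.58 [656.8  -0.9] [178.1  14.3] 86.2
short_rim 0.47 [583.6 116.9] [ 13.  130.3] 86.5
```

View pics/i.png

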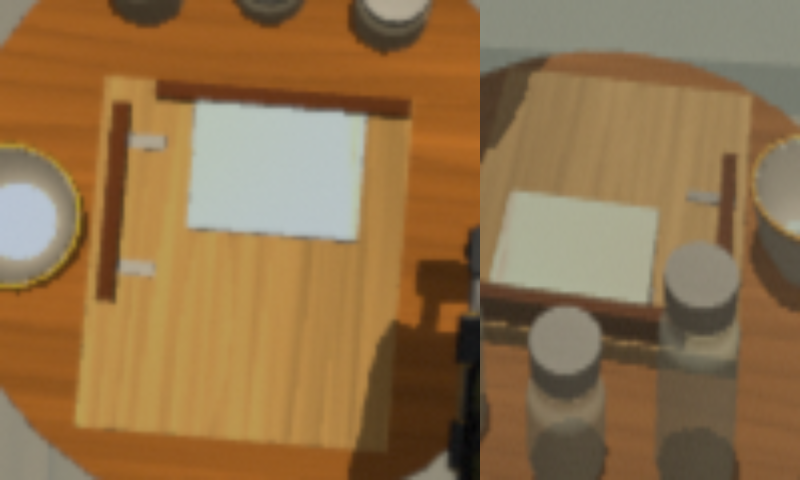

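>>> jog_arm(rows=[[1,0,0,0,0,0,-3],[1,0,0,0,0,0,-7],[1,0,0,0,0,0,-7],[1,0,0,0,0,0,-7],[1,0,0,0,0,0,-7],[1,0,0,0,0,0,-7],[1,0,0,0,0,0,-7],[1,0,0,0,0,0,-7],[1,0,0,0,0,0,-7],[1,0,0,0,0,0,-7],[1,0,0,0,0,0,-7],[1,0,0,0,0,0,-7]])

```text
time_s: 19.58
tool_pos: [0.454, -0.1394, 0.3423]
tool_rot: [179.9, -0.0, 76.7]
force: [-0.6, -0.4, -1.1]
grip_width: 0.0236
```

>>> jog_arm(rows=[[1,0,0,0,0,0,-7],[1,0,0,0,0,0,-3],[1,0.0113,0.0237,0,0,0,0],[1,0.0113,0.0237,0,0,0,0],[1,0.0113,0.0237,0,0,0,0],[1,0.0113,0.0237,0,0,0,0],[1,0.0113,0.0237,0,0,0,0],[1,0.0113,0.0237,0,0,0,0],[1,0,0,0,0,0,0],[1,0,0,0,0,0,0]])

```text
time_s: 20.42
tool_pos: [0.6011, -0.0799, 0.3413]
tool_rot: [-180.0, 0.0, 86.4]
force: [-0.7, -0.1, -0.8]
grip_width: 0.0234
```

>>> jog_arm(rows=[[1,-0.0101,-0.001,0,0,0,0.2],[1,0,0,0.01,0,0,0],[1,0,0,0.02,0,0,0],[1,0,0,0.015,0,0,0],[1,0,0,0.005,0,0,0],[1,0,0,0,0,0,0],[1,0,0,0,0,0,0]])

```text
time_s: 21.0
tool_pos: [0.5978, -0.0935, 0.2926]
tool_rot: [180.0, -0.0, 85.9]
force: [0.0, -0.3, -0.6]
grip_width: 0.024
```

>>> jog_arm(rows=[[1,0,0,0.01,0,0,0],[1,0,0,0.006,0,0,0],[1,0,0,0.003,0,0,0],[1,0,0,0,0,0,0],[1,0,0,0,0,0,0]])

```text
time_s: 21.42
tool_pos: [0.5982, -0.0928, 0.2731]
tool_rot: [-180.0, 0.0, 86.0]
force: [-0.4, -1.9, 0.1]
grip_width: 0.0236
```

>>> jog_arm(rows=[[1,0.003,0,0.001,0,0,0],[1,0.002,0,0,0,0,0],[1,0.002,0,0,0,0,0],[1,0.002,0,0,0,0,0],[1,0.0025,0,0,0,0,0],[1,0.0025,0,0,0,0,0],[1,0.0025,0,0,0,0,0],[1,0.0025,0,0,0,0,0],[1,0.0025,0,0,0,0,0],[1,0.0025,0,0,0,0,0],[1,0.002,0,0,0,0,0],[1,0,0,0,0,0,0]])

```text
time_s: 22.42
tool_pos: [0.6002, -0.0661, 0.2723]
tool_rot: [180.0, -0.0, 86.0]
force: [0.4, -1.0, -0.1]
grip_width: 0.0238
```

>>> jog_arm(rows=[[1,0.002,0,0,0,0,0],[1,0.0025,0,0,0,0,0],[1,0.0025,0,0,0,0,0],[1,0.0025,0,0,0,0,0],[1,0.0025,0,0,0,0,0],[1,0.0025,0,0,0,0,0],[1,0.0025,0,0,0,0,0],[1,0.002,0,0,0,0,0],[1,0.001,0,0,0,0,0],[1,0,0,0,0,0,0]])

```text
time_s: 23.25
tool_pos: [0.6016, -0.0464, 0.2722]
tool_rot: [180.0, -0.0, 86.0]
force: [-0.9, -1.9, 0.4]
grip_width: 0.0236
```

```bash
python3 look.py j.png;  python3 -c "
from h import *
print(status.get_obs()['wrist_torque'].round(2))"
```

```text
tcp [ 0.6015 -0.0464  0.2723] [180.  -0.  86.] [-0.8 -1.8 -0.6]
short_rim 0.61 [585.  116.4] [ 16.1 138.5] 86.6
[-0.06  0.04  0.01]
```

View pics/j.png

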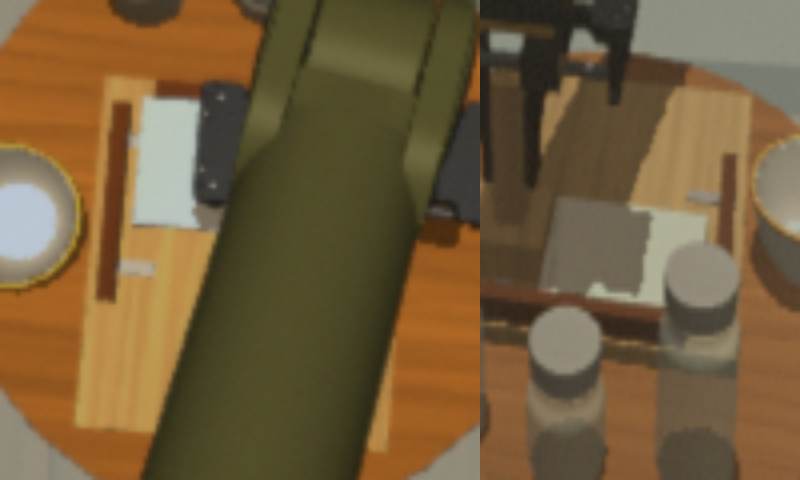

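>>> jog_arm(rows=[[1,0.001,0,0,0,0,0],[1,0.001,0,0,0,0,0],[1,0.001,0,0,0,0,0],[1,0.001,0,0,0,0,0],[1,0.001,0,0,0,0,0],[1,0.001,0,0,0,0,0],[1,0.0005,0,0,0,0,0],[1,0,0,0,0,0,0]])

```text
time_s: 24.17
tool_pos: [0.6019, -0.0402, 0.2722]
tool_rot: [-180.0, -0.0, 86.0]
force: [-0.8, -3.2, -1.2]
grip_width: 0.0236
```

>>> jog_arm(rows=[[1,0.0005,0,0,0,0,0],[1,0.0005,0,0,0,0,0],[1,0,0,0,0,0,0]])

```text
time_s: 24.42
tool_pos: [0.602, -0.0394, 0.2722]
tool_rot: [-180.0, -0.0, 86.0]
force: [-0.6, -1.6, -0.9]
grip_width: 0.0241
```

>>> jog_arm(rows=[[1,0.0005,0,0,0,0,0],[1,0.0005,0,0,0,0,0],[1,0,0,0,0,0,0]])

```text
time_s: 24.67
tool_pos: [0.6021, -0.0384, 0.2722]
tool_rot: [-180.0, -0.0, 86.0]
force: [0.1, -3.2, -1.3]
grip_width: 0.0239
```

>>> jog_arm(rows=[[1,0.0005,0,0,0,0,0],[1,0.0005,0,0,0,0,0],[1,0,0,0,0,0,0]])

```text
time_s: 24.92
tool_pos: [0.6021, -0.0376, 0.2722]
tool_rot: [-180.0, 0.0, 86.0]
force: [-0.1, -2.9, -2.5]
grip_width: 0.024
```

>>> jog_arm(rows=[[1,0.0005,0,0,0,0,0],[1,0.0005,0,0,0,0,0],[1,0,0,0,0,0,0]])

```text
time_s: 25.17
tool_pos: [0.6022, -0.0366, 0.2723]
tool_rot: [180.0, 0.0, 85.9]
force: [-1.3, -3.5, -1.8]
grip_width: 0.0238
```

>>> jog_arm(rows=[[1,0.0005,0,0,0,0,0],[1,0.0005,0,0,0,0,0],[1,0,0,0,0,0,0]])

```text
time_s: 25.42
tool_pos: [0.6023, -0.0353, 0.2722]
tool_rot: [180.0, -0.0, 86.0]
force: [-0.2, -2.9, -0.9]
grip_width: 0.0238
```

>>> jog_arm(rows=[[1,0.0005,0,0,0,0,0],[1,0.0005,0,0,0,0,0],[1,0,0,0,0,0,0]])

```text
time_s: 25.67
tool_pos: [0.6024, -0.0343, 0.2722]
tool_rot: [180.0, -0.0, 86.0]
force: [-0.2, -3.4, -1.5]
grip_width: 0.024
```

```bash
python3 look.py k.png;  python3 -c "
from h import *
print(status.get_obs()['wrist_torque'].round(2))"
```

```text
tcp [ 0.6024 -0.0343  0.2722] [180.  -0.  86.] [-0.6 -3.  -1.8]
[-0.65  0.11 -0.02]
```

>>> jog_arm(rows=[[1,0.0005,0,0,0,0,0],[1,0.0005,0,0,0,0,0],[1,0,0,0,0,0,0]])

```text
time_s: 26.17
tool_pos: [0.6024, -0.0334, 0.2723]
tool_rot: [180.0, -0.0, 86.0]
force: [-0.7, -2.3, -2.8]
grip_width: 0.0237
```

>>> jog_arm(rows=[[1,0.0005,0,0,0,0,0],[1,0.0005,0,0,0,0,0],[1,0,0,0,0,0,0]])

```text
time_s: 26.42
tool_pos: [0.6025, -0.0323, 0.2722]
tool_rot: [-180.0, -0.0, 86.0]
force: [-0.1, -1.8, -2.1]
grip_width: 0.0243
```

```bash
python3 -c "
from h import *
o=status.get_obs();print(o['wrist_torque'].round(2),o['tool_pos'].round(4))"
```

```text
[-0.66  0.12  0.08] [ 0.6025 -0.0323  0.2722]
```

>>> jog_arm(rows=[[1,0.0005,0,0,0,0,0],[1,0.0005,0,0,0,0,0],[1,0,0,0,0,0,0]])

```text
time_s: 26.67
tool_pos: [0.6025, -0.032, 0.2723]
tool_rot: [180.0, 0.0, 85.9]
force: [-1.1, -3.8, -3.1]
grip_width: 0.0234
```

>>> jog_arm(rows=[[1,0.0005,0,0,0,0,0],[1,0.0005,0,0,0,0,0],[1,0,0,0,0,0,0]])

```text
time_s: 26.92
tool_pos: [0.6025, -0.0316, 0.2723]
tool_rot: [180.0, 0.1, 85.9]
force: [-0.5, -5.7, -2.7]
grip_width: 0.0238
```

```bash
python3 -c "
from h import *
o=status.get_obs();print(o['wrist_torque'].round(2),o['tool_pos'].round(4))"
```

```text
[-1.62  0.15  0.09] [ 0.6025 -0.0316  0.2723]
```

>>> jog_arm(rows=[[1,0.0005,0,0,0,0,0],[1,0,0,0,0,0,0],[1,0,0,0,0,0,0],[1,0,0,0,0,0,0]])

```text
time_s: 27.25
tool_pos: [0.6025, -0.0315, 0.2723]
tool_rot: [180.0, 0.1, 85.9]
force: [-0.4, -6.8, -1.8]
grip_width: 0.0238
```

```bash
python3 -c "
from h import *
o=status.get_obs();print(o['wrist_torque'].round(2),o['force'].round(1),o['tool_pos'].round(4))"
```

```text
[-1.65  0.11  0.13] [-0.4 -6.8 -1.8] [ 0.6025 -0.0315  0.2723]
```

>>> jog_arm(rows=[[1,0.0006,0,0,0,0,0],[1,0,0,0,0,0,0],[1,0,0,0,0,0,0],[1,0,0,0,0,0,0]])

```text
time_s: 27.58
tool_pos: [0.6026, -0.0314, 0.2724]
tool_rot: [180.0, 0.2, 85.9]
force: [-1.3, -7.5, -2.3]
grip_width: 0.0237
```

```bash
python3 -c "
from h import *
o=status.get_obs();print(o['wrist_torque'].round(2),o['force'].round(1),o['tool_pos'].round(4))"
```

```text
[-1.95  0.21  0.07] [-1.3 -7.5 -2.3] [ 0.6026 -0.0314  0.2724]
```

>>> jog_arm(rows=[[1,-0.002,0,0,0,0,0],[1,-0.006,0,0,0,0,0],[1,-0.012,0,0,0,0,0],[1,-0.005,0,-0.02,0,0,0],[1,0,0,-0.03,0,0,0],[1,0,0,-0.02,0,0,0],[1,-0.02,-0.01,0,0,0,0],[1,-0.025,-0.02,0,0,0,0],[1,-0.03,-0.02,0,0,0,0],[1,-0.03,-0.02,0,0,0,0],[1,-0.03,-0.02,0,0,0,0],[1,-0.03,-0.02,0,0,0,0]])

```text
time_s: 28.58
tool_pos: [0.4784, -0.2124, 0.3426]
tool_rot: [179.9, -0.1, 86.0]
force: [0.8, -0.9, -1.0]
grip_width: 0.0237
```

>>> jog_arm(rows=[[1,-0.03,-0.02,0,0,0,0],[1,-0.03,-0.02,0,0,0,0],[1,-0.02,-0.01,0,0,0,0],[1,0,0,0,0,0,0],[1,0,0,0,0,0,0],[1,0,0,0,0,0,0]])

```text
time_s: 29.08
tool_pos: [0.4245, -0.2869, 0.3424]
tool_rot: [179.9, -0.1, 86.0]
force: [0.2, 0.5, -1.3]
grip_width: 0.0237
```

```bash
python3 look.py l.png
```

```text
tcp [ 0.4248 -0.2864  0.3423] [ 1.8e+02 -1.0e-01  8.6e+01] [-0.5  1.4 -0.8]
slab 0.74 [610.4  55.5] [120.   90.5] 86.2
short_rim 0.55 [583.6 122.6] [ 13.  135.9] 86.5
```

View pics/l.png

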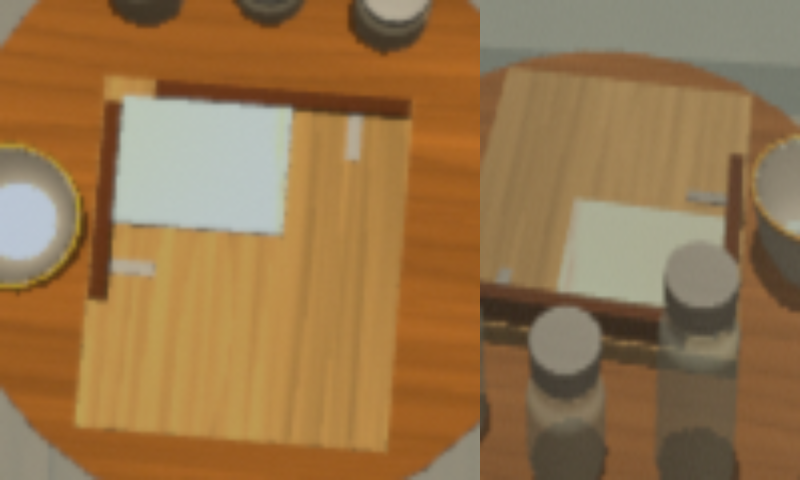

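>>> jog_arm(rows=[[1,-0.0206,0.0014,0,0,0,0],[1,-0.0206,0.0014,0,0,0,0],[1,-0.0206,0.0014,0,0,0,0],[1,-0.0206,0.0014,0,0,0,0],[1,0,0,0.02,0,0,0],[1,0,0,0.03,0,0,0],[1,0,0,0.03,0,0,0],[1,0,0,0.015,0,0,0],[1,0,0,0.005,0,0,0],[1,0,0,0.003,0,0,0],[1,0,0,0,0,0,0],[1,0,0,0,0,0,0]])

```text
time_s: 30.33
tool_pos: [0.4245, -0.3704, 0.2404]
tool_rot: [179.9, 0.1, 86.0]
force: [0.1, 0.7, -0.8]
grip_width: 0.0238
```

```bash
python3 -c "
from h import *
o=status.get_obs();print(o['wrist_torque'].round(2),o['force'].round(1),o['tool_pos'].round(4),o['qpos'].round(1))
p=cams.camera_params('wrist');im,d=cams.read_camera('wrist');save('m.png',im)"
```

```text
[ 0.04 -0.02  0.06] [ 0.1  0.7 -0.8] [ 0.4245 -0.3704  0.2404] [ -4.7  22.   51.2 107.7 -19.9  59.5 140.8]
```

View pics/m.png

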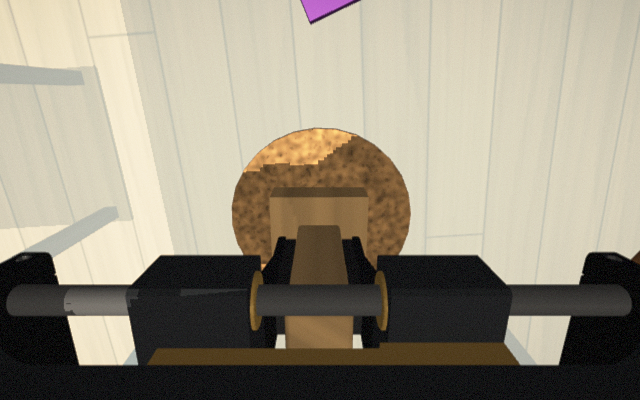

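>>> jog_arm(rows=[[1,0,0,0.004,0,0,0],[1,0,0,0.002,0,0,0],[1,0,0,0.001,0,0,0],[1,0,0,0,0,0,0],[1,0,0,0,0,0,0]])

```text
time_s: 30.8
tool_pos: [0.424, -0.37, 0.2326]
tool_rot: [180.0, -0.0, 86.0]
force: [-0.3, 0.5, 2.7]
grip_width: 0.0238
```

>>> jog_arm(rows=[[1,0,0,0.0005,0,0,0],[1,0,0,0,0,0,0],[1,0,0,0,0,0,0]])

```text
time_s: 31.05
tool_pos: [0.424, -0.3701, 0.2326]
tool_rot: [180.0, -0.0, 86.0]
force: [-0.6, 2.2, 7.1]
grip_width: 0.0238
```

>>> jog_arm(rows=[[1,0,0,-0.0007,0,0,0],[0.65,0,0,0,0,0,0],[0.6,0,0,0,0,0,0],[0.5,0,0,0,0,0,0],[0.3,0,0,0,0,0,0],[0.2,0,0,0,0,0,0],[0.2,0,0,0,0,0,0],[0.2,0,0,0,0,0,0],[0.2,0,0,0,0,0,0]])

```text
time_s: 31.8
tool_pos: [0.4238, -0.37, 0.2324]
tool_rot: [180.0, -0.0, 85.9]
force: [-0.1, -0.7, -0.1]
grip_width: 0.0653
```

>>> jog_arm(rows=[[0.2,0,0,-0.008,0,0,0],[0.2,0,0,-0.02,0,0,0],[0.2,0,0,-0.03,0,0,0],[0.2,0,0,-0.03,0,0,0],[0.2,0,0,-0.03,0,0,0],[0.2,0,0,-0.03,0,0,0],[0.2,0,0,-0.02,0,0,0],[0.2,0,0,0,0,0,0],[0.2,0,0,0,0,0,0],[0.2,0,0,0,0,0,0]])

```text
time_s: 32.63
tool_pos: [0.4236, -0.3698, 0.4]
tool_rot: [-180.0, -0.0, 86.0]
force: [0.1, 0.0, -0.4]
grip_width: 0.0697
```

```bash
python3 look.py n0.png; python3 - <<'E'
from h import *
for i in range(2):
    p=cams.camera_params('wrist');im,d=cams.read_camera('wrist');W=cloud(p,d)
    ok=(abs(W[...,0]-.42)<.08)&(abs(W[...,1]+.36)<.08)&(d>0.1)
    for lo,hi,z in [(.02,.036,.028),(.105,.125,.113)]:
        s=ok&(W[...,2]>lo)&(W[...,2]<hi); print(lo,s.sum(),*hull_rect(s,p,z),np.median(W[s][:,2]).round(4))
s=cv2.imread('pics/n0.png');w=cv2.resize(cv2.cvtColor(im,cv2.COLOR_RGB2BGR),(640,400))[:, :]
cv2.imwrite('pics/n.png',np.hstack([cv2.resize(s,(400,240)),cv2.resize(w,(384,240))]))
E
```

```text
tcp [ 0.4235 -0.3697  0.3995] [-1.799e+02 -1.000e-01  8.600e+01] [-0.1 -0.3 -1.4]
slab 0.61 [609.8  55.2] [124.5  93.4] 85.8
long_rim 0.77 [656.6  -1.2] [177.6  14.5] 86.3
short_rim 0.76 [584.9 122.6] [ 13.3 138.5] 86.5
0.02 1864 [ 426.2 -370.1] [56.1 56.3] 85.9 0.029
0.105 863 [ 425.2 -370. ] [23.2 25.7] 85.9 0.1139
0.02 1852 [ 426.4 -370.1] [56.1 56.4] 85.9 0.029
0.105 867 [ 425.3 -370.1] [23.2 25.7] 85.9 0.1138
```

View pics/n.png

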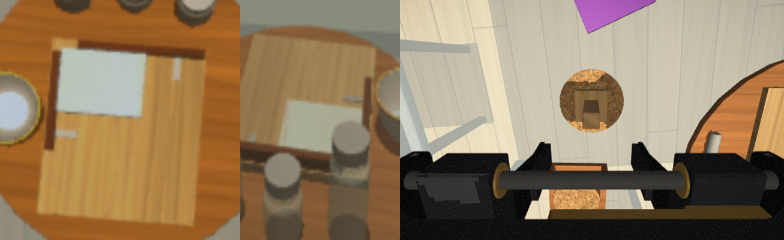

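The slab sits in the corner against both rims. The tamper stands upright and still on the coaster, about 2 mm from its centre, and the gripper is clear.

```bash
python3 -c "
from cell import env
print(env.sign_off())"
```

```text
the job is handed in; nothing more can be done
None
```

The slab is seated in the corner of both rims, the tamper is back on its coaster and released, and I handed the job in at about 33 s of the 72 s allowed. The sign-off gave no verdict.

- **Long rim:** I pushed the slab square with the tamper's foot until the rim stopped, about 9 mm on, then held it at about 8 N.
- **Short rim:** I pushed the slab along the same way until that rim stopped, about 6 mm on, and held it at about 8 N.
- **Slab:** the top camera showed it against both rims. Its angle read 86.2° after the second push and 85.8° in the last look. The rims read 86.3° and 86.5°, so the slab is square to within about 0.7° (0.012 rad); the limit is 0.025 rad.
- **Tamper:** it stands upright and still, about 2 mm from the coaster's centre, and the gripper is raised clear.
- **Other tableware:** I saw none of it move in the pictures, but I did not measure its positions again at the end.

No check failed. The force readings were noisy by about 1 N, so I judged the pressing force by the wrist torque as well. In the last look the slab's outline came out about 4 mm oversize, so the tight fit rests on the picture and the earlier fit, which matched the slab's true size.

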